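# Fetch the watch movement from behind the bench bottles

## Robot

A 6-joint arm with a two-finger parallel gripper is mounted at the origin on the work surface. World frame = base frame: x ahead of the robot, y to its left, z up, the work surface at z = 0. Lengths are in mm, angles in rad, forces in N, time in s.
With the tool pointing down it reaches from about 325 to 875 mm from the base axis. Payload 4.4 kg.
Tool frame: the origin (TCP) lies on the mounting face of the last link; the fingertips stand 173 mm ahead of it and the grasp point (between the pads) lies 155 mm ahead of it; z points along the fingers, y is the line along which they close (so a half turn about z gives the same grasp; the last joint's range is limited). The gripper opens to 85 mm and grips with 20 to 120 N. Pads are 22 mm wide; open, the fingers measure 114 mm over their backs; the gripper's body (76 mm by 85 mm) begins 54 mm behind the grasp point. The pads swing forward as they close: fully open they stand 13 mm farther back than shut.
Start: joints at [1.032, 0.207, 1.542, -0, 1.393, -0.15], TCP at [217.98, 532.084, 404.682] pointing down, gripper open.
Joint ranges: [-2.73, 2.73], [-0.86, 2.22], [0.23, 2.46], [-1.11, 4.25], [0.08, 2.63], [-2.82, 2.82]. Speed limits (rad/s): [2.79, 2.79, 3.14, 3.14, 3.14, 3.14].

## Interface

Orientations are given as a rotation vector (axis times angle).
In Python, from plant import observe, camera, camera_info, job_done gives the robot as it stands.
- The arm moves only by the tool play_rows, never from a script. Its argument "steps" is a list that holds one entry, the list of rows, each a list of 4 numbers: the shift along the tool's x, y, z normalised to -1 to 1, where 1 is 25 cm, then the turn about the tool's z normalised to -1 to 1, where 1 is 360 degrees. In form: [[[tx, ty, tz, turn], ...]]. A call has exactly 10 rows; each row is the pose to reach, as a shift and turn from the pose commanded when the call began, along the tool's axes at that moment, turning the shorter way round; what a row does not reach only later rows make up. A row lasts 1/12 s, in which the tool goes at most 41.7 mm and 7.16 degrees, less where a joint would pass 70% of its speed; a pose out of reach is approached as far as the arm can. A call with a number of a shift or a turn outside -1 to 1 is refused whole. A call with a gripper value outside its range is refused whole. "fingers" is the opening, from -1 (shut) to 1 (fully open), set as the call begins (left out, the last holds). The fingers move at their own pace and stop on an object; the grip force is fixed at half the most. Time passes only in rows, so rows that repeat a pose let the fingers close, or fill a call up. It gives the time, the measured TCP pose, the force, the opening and the grip force at its end, in the units of the state.
- observe(): the state, without advancing time (a new reading comes with each control period).
- camera(name): name is "scene" or "top" or "wrist"; returns the picture (400x640x3 uint8, blue, green, red); there is no depth.
- camera_info(name): a dict with "intrinsics" (3x3 intrinsics, pixels), "rvec" (rotation vector, rad) and "tvec" (3), from world to camera coordinates, as OpenCV has them. Camera axes: x right, y down, z forward; pixel columns grow to the right and rows downward; lengths in mm; the calibration is good to about 2 mm. A picture is of the moment at which its call begins: read the wrist's pose just before it. camera_info takes no time and is no camera call; for the wrist camera it gives the pose at the moment of the call.
- job_done(): hands the job in; it is judged then, once.
The state is a dict: "time_s": time; "joints": joint angles; "dq": joint speeds; "joint_torque": joint torques, N m; "ee_pos": TCP position; "orientation": TCP orientation; "force": force on the tool from outside, world axes, zero at the start; "wrist_torque": the same for the moment, N m; "opening": finger opening in mm; "grasp_force": force on a finger pad.
Only numpy, scipy, OpenCV 4.12 (cv2) and the standard library are available. Lean on these libraries where they do the work, as an engineer would, in place of code of your own. Each camera call takes 0.05 s, during which the arm holds its last target. There are 200 camera calls.

## Task

Clear the amber bottle, the square tin and the standing loupe off the wooden rack onto the grey side mat, standing upright, and only when all three stand there fetch the round watch movement they were hemming in and set it gently, dial up and centred, on the round pedestal. Then put the bottle, the tin and the loupe back upright on the rack, each on the very spot it came from. Do not knock anything over or drop the movement, and leave the small keeper box, the brass anvil disc and the tweezers where they are.

Things in the scene. Friction and masses are not known exactly. Their poses are not given: they have to be found in the camera images.
- movement: Chronograph watch movement, dial up, clamped in a round aluminium holder: a plain disc 46 mm across and 18 mm high, black dial with three subdials on top, about 60 g. Origin: centre of its underside, z up out of the dial. It lies on the rack between the bottle, tin and loupe, with only about 6 to 15 mm between it and each of them, so there is no room for fingers until they are cleared.
- bottle: Amber glass bottle with a black screw cap and a paper label, 46 mm across, 114 mm high over the cap; the glass body is straight up to 74 mm, the cap is 30 mm across and runs from 86 to 114 mm above the foot. About 180 g. Origin: centre of its underside, z up.
- tin: Closed square steel tin, 44 x 44 mm and 90 mm high, with a round 22 mm screw cap 10 mm high on top (100 mm in all). About 160 g. Origin: centre of its underside, z up, x and y square to its flat sides.
- loupe: Standing loupe of black plastic with aluminium bands: a round foot 50 mm across (up to 22 mm high) tapering to a straight round eyepiece 36 mm across from 62 to 90 mm above the foot, 90 mm high in all. About 120 g. Origin: centre of its underside, z up.
- rack: Fixed wooden board, 170 (x) x 190 mm (y), top 6 mm above the bench, 14 mm high lip on its +x and both y edges. Felt spots 55 mm across, flush with the top: for bottle, tin, loupe (which is where changes) at (20, 57), (20, -57), (-37, 0) mm in its frame, for the movement at (20, 0); things start within 3 mm of these. Origin: centre of the underside; -x faces the robot, y left.
- mat: Fixed flat grey side mat, 170 mm (x) by 200 mm (y), 3 mm thick, empty at the start: the side area. Origin: centre of its underside, x and y along its sides.
- pedestal: Fixed round aluminium work pedestal, 88 mm across at the foot, with a flat cork top 72 mm across, 20 mm above the bench. Origin: centre of its underside.
- keeper: Bystander: small square parts keeper, yellow base and clear lid, 30 x 30 x 15 mm, at one front corner of the rack. Origin: centre of its underside.
- anvil: Bystander: small brass anvil disc, 30 mm across and 12 mm high, at the other front corner of the rack. Origin: centre of its underside.
- tweezers: Bystander: steel tweezers lying flat beside the pedestal, 127 mm long along their x, up to 12 mm wide, 6 mm high. Origin: near their middle, on the underside.

How it is judged (in metres and radians):
On the way, in this order (a step that is already met when the one before it is completed fails the run):
1. the bottle, the tin and the loupe all stand upright and released on the side mat, the movement still in its place (x of bottle in the frame of mat between -0.085 and 0.085 m and y of bottle in the frame of mat between -0.1 and 0.1 m and z of bottle in the frame of mat between -0.004 and 0.01 m and angle between each of bottle, tin, loupe's own z axis and vertical below 0.1 rad and x of tin in the frame of mat between -0.085 and 0.085 m and y of tin in the frame of mat between -0.1 and 0.1 m and z of tin in the frame of mat between -0.004 and 0.01 m and x of loupe in the frame of mat between -0.085 and 0.085 m and y of loupe in the frame of mat between -0.1 and 0.1 m and z of loupe in the frame of mat between -0.004 and 0.01 m and contact force between each of bottle, tin, loupe and the fingers below 0.1 N and linear speed of each of bottle, tin, loupe below 0.03 m/s and distance of movement from where it was at the start of the episode below 0.025 m), for 0.2 s.
2. the movement lies dial up and released on the pedestal, the other three still on the mat (horizontal distance between movement and pedestal below 0.012 m and z of movement in the frame of pedestal between 0.015 and 0.025 m and angle between each of movement, bottle, tin, loupe's own z axis and vertical below 0.1 rad and contact force between movement and the fingers below 0.1 N and linear speed of movement below 0.03 m/s and x of bottle in the frame of mat between -0.085 and 0.085 m and y of bottle in the frame of mat between -0.1 and 0.1 m and z of bottle in the frame of mat between -0.004 and 0.01 m and x of tin in the frame of mat between -0.085 and 0.085 m and y of tin in the frame of mat between -0.1 and 0.1 m and z of tin in the frame of mat between -0.004 and 0.01 m and x of loupe in the frame of mat between -0.085 and 0.085 m and y of loupe in the frame of mat between -0.1 and 0.1 m and z of loupe in the frame of mat between -0.004 and 0.01 m), for 0.2 s.
At the end, for the whole second after the job is handed in: The movement lies dial up on the pedestal, its centre within 12 mm of the pedestal's; the bottle, the tin and the loupe each stand upright within 15 mm of where they stood at the start; all released and at rest (horizontal distance between movement and pedestal below 0.012 m and z of movement in the frame of pedestal between 0.015 and 0.025 m and angle between each of movement, bottle, tin, loupe's own z axis and vertical below 0.1 rad and contact force between each of movement, bottle, tin, loupe and the fingers below 0.1 N and linear speed of each of movement, bottle, tin, loupe below 0.03 m/s and distance of each of bottle, tin, loupe from where it was at the start of the episode below 0.015 m); the robot touches nothing.
It fails at once if the bottle, tin, loupe or movement tipped over (more than 0.6 rad) (angle between any of bottle, tin, loupe, movement's own z axis and vertical above 0.6 rad).
It fails at once if the keeper, the anvil or the tweezers moved more than 30 mm (distance of any of keeper, anvil, tweezers from where it was at the start of the episode above 0.03 m).
It fails at once if the movement dropped (falling faster than 0.6 m/s out of the fingers) (linear speed of movement above 0.6 m/s and contact force between movement and anything else below 0.01 N).
It also fails if it takes over 136 s, if anything falls off the work surface, if the arm or the gripper's body presses on something with over 40 N, if the wrist force passes 120 N, or if a joint passes its speed limit or range.

## Working session

There is one attempt and no reset: what is moved stays moved. The work goes in short steps, Python scripts to look and compute and a tool call to move; the robot and the scene stay as the last step left them, time stands still between calls to the robot, and variables do not carry over. Pictures are saved under pics/ and viewed, at most 14 in all, crops included, and the job is handed in when it is done.

Besides the shell and the picture viewer there is one more tool, called after ">>>" as name([rows], argument=value, ...), one row to a line, values as JSON. play_rows: Moves the arm, as the interface text tells. Its arguments: {"type":"object","properties":{"steps":{"type":"array"},"fingers":{"type":"number"}},"required":["steps"]}

```bash
ls; mkdir -p pics
python3 - <<'E'
from plant import *
import cv2
print(observe())
for n in ("scene","top","wrist"):
    cv2.imwrite(f"pics/{n}0.png",camera(n)); print(n,camera_info(n))
E
```

```text
pics
{'time_s': 0.0, 'joints': array([ 1.03147178e+00,  2.07389165e-01,  1.54295602e+00, -1.58843659e-05,
        1.39352125e+00, -1.50479532e-01]), 'dq': array([-0.0005887 ,  0.00018813, -0.00018068,  0.00165966,  0.00094364,
       -0.0006215 ]), 'joint_torque': array([-1.09837321e-03, -3.83041227e+01, -2.91588199e+01, -3.99270375e-04,
        1.06051855e-02, -7.63513242e-06]), 'ee_pos': array([217.80261285, 531.75169172, 403.54185678]), 'orientation': array([-0.60680519, -3.0816624 ,  0.0033688 ]), 'force': array([ 0.02946406, -0.46828544,  0.05181944]), 'wrist_torque': array([ 0.01872572, -0.01913888, -0.04228368]), 'grasp_force': 0.0, 'opening': 85.37541611074829}
scene {'intrinsics': array([[394.02276945,   0.        , 319.09617463],
       [  0.        , 394.02276945, 198.41937017],
       [  0.        ,   0.        ,   1.        ]]), 'rvec': array([ 1.6498245 ,  1.65248203, -0.82895757]), 'tvec': array([ -29.95032288, -253.43567626, 1348.43709976])}
top {'intrinsics': array([[510.94794318,   0.        , 313.37127441],
       [  0.        , 510.94794318, 200.38551772],
       [  0.        ,   0.        ,   1.        ]]), 'rvec': array([ 2.14438216, -2.12825019,  0.16239073]), 'tvec': array([ -6.9926104 , 518.47563666, 995.93251281])}
wrist {'intrinsics': array([[290.54110594,   0.        , 320.28628331],
       [  0.        , 290.54110594, 201.17270829],
       [  0.        ,   0.        ,   1.        ]]), 'rvec': array([-2.37698254, -1.59631254, -0.25391642]), 'tvec': array([-574.38482773,  -41.6193147 ,  381.7315556 ])}
```

View pics/top0.png

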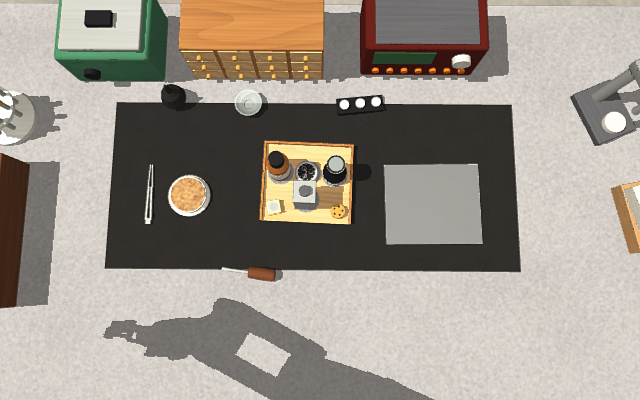

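View pics/scene0.png

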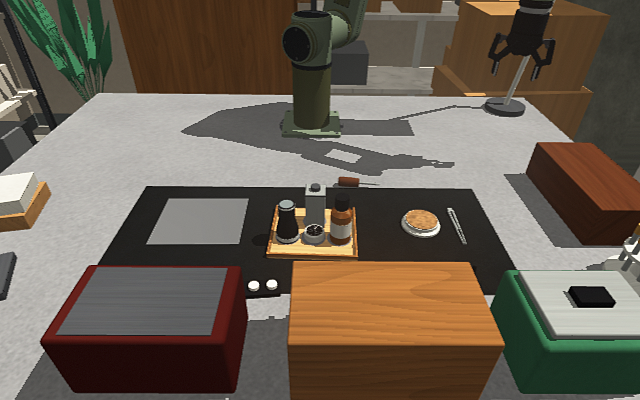

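The top view shows the rack near (305,182), with the bottle at left-back (277,163), the loupe at right-back (335,170), the tin in front (304,192) and the movement at (306,171). The pedestal is at (189,195) and the mat at (433,204). The scene view agrees with this.

```bash
cat > h.py <<'E'
import numpy as np, cv2
from scipy.spatial.transform import Rotation as R
from plant import *
def rays(ci,px,z):
    K,Rm,t=ci["intrinsics"],R.from_rotvec(ci["rvec"]).as_matrix(),ci["tvec"]
    c=-Rm.T@t; d=(np.c_[np.atleast_2d(px),np.ones(len(np.atleast_2d(px)))]@np.linalg.inv(K).T)@Rm
    return c+d*((z-c[2])/d[:,2])[:,None]
def proj(ci,P): return cv2.projectPoints(np.float64(P).reshape(-1,1,3),ci["rvec"],ci["tvec"],ci["intrinsics"],None)[0].reshape(-1,2)
def mv(frm,to):
    "frm,to: (x,y,z,yaw) commanded; yaw = world angle of tool x; -> normalised row"
    a=frm[3]; d=np.subtract(to[:3],frm[:3])
    tx=np.array([np.cos(a),np.sin(a),0]); ty=np.array([np.sin(a),-np.cos(a),0])
    return np.round([d@tx/250,d@ty/250,-d[2]/250,-((to[3]-a+np.pi)%(2*np.pi)-np.pi)/(2*np.pi)],4)
E
python3 - <<'E'
from h import *
ci=camera_info("top"); im=cv2.imread("pics/top0.png")
hsv=cv2.cvtColor(im,cv2.COLOR_BGR2HSV)
print("cam",-R.from_rotvec(ci["rvec"]).as_matrix().T@ci["tvec"])
print("mat corners",rays(ci,[[385,165],[478,164],[482,243],[386,244]],3).round(0))
print("ped",rays(ci,[[189,195.5]],20).round(0))
print("rack c",rays(ci,[[265,142],[354,146],[352,223],[261,221]],14).round(0))
print("bottle,tin,loupe top",[rays(ci,[p],z).round(0) for p,z in (((277,159),120),((305,187),106),((336,164),96))])
print("mov",rays(ci,[[306.5,171]],24).round(0))
o=observe(); M=R.from_rotvec(o["orientation"]).as_matrix(); print("tool x",M[:,0], np.arctan2(M[1,0],M[0,0]))
w=camera_info("wrist"); Rw=R.from_rotvec(w["rvec"]).as_matrix(); c=-Rw.T@w["tvec"]
print("wrist cam in tool", M.T@(c-o["ee_pos"]), "axes in tool\n",(M.T@Rw.T).round(3))
E
```

```text
cam [ 355.46451395  -10.10577498 1065.03065924]
mat corners [[ 602. -155.    3.]
 [ 605. -352.    3.]
 [ 438. -353.    3.]
 [ 434. -154.    3.]]
ped [[530. 255.  20.]]
rack c [[648. 101.  14.]
 [640. -88.  14.]
 [476. -83.  14.]
 [479. 105.  14.]]
bottle,tin,loupe top [array([[585.,  66., 120.]]), array([[534.,  13., 106.]]), array([[582., -47.,  96.]])]
mov [[583.  12.  24.]]
tool x [-9.25375157e-01  3.79052428e-01  2.76908508e-04] 2.7528205436511533
wrist cam in tool [80.71488939  0.85332599 30.09972947] axes in tool
 [[ 0.    -0.949 -0.315]
 [ 1.     0.001 -0.001]
 [ 0.001 -0.315  0.949]]
```

Run:
```python
from h import *
p=[(217.98,532.084,404.682,2.7528),(310,360,404.7,3.0),(405,185,404.7,np.pi),(500,10,404.7,np.pi)]
for a,b in zip(p,p[1:]): print(mv(a,b))
```

```text
[-6.015e-01 -4.974e-01 -1.000e-04 -3.930e-02]
[-0.475  -0.6394 -0.     -0.0225]
[-0.38 -0.7  -0.   -0.  ]
```

>>> play_rows([
  [[-0.03,-0.025,0,-0.002],[-0.09,-0.075,0,-0.006],[-0.16,-0.13,0,-0.01],[-0.23,-0.19,0,-0.015],[-0.3,-0.25,0,-0.02],[-0.37,-0.31,0,-0.024],[-0.44,-0.37,0,-0.029],[-0.51,-0.42,0,-0.033],[-0.56,-0.46,0,-0.037],[-0.6015,-0.4974,0,-0.0393]],
], fingers=1)

```text
time_s: 0.98
ee_pos: [310.5, 358.8, 404.4]
orientation: [-0.222, -3.133, 0.001]
force: [0.7, 0.2, -0.3]
opening: 85.1
grasp_force: 0.0
```

>>> play_rows([
  [[-0.05,-0.065,0,-0.002],[-0.1,-0.13,0,-0.004],[-0.15,-0.19,0,-0.007],[-0.19,-0.26,0,-0.009],[-0.24,-0.32,0,-0.011],[-0.285,-0.38,0,-0.013],[-0.33,-0.45,0,-0.016],[-0.38,-0.51,0,-0.018],[-0.43,-0.58,0,-0.02],[-0.475,-0.6394,0,-0.0225]],
])

```text
time_s: 1.82
ee_pos: [405.2, 183.8, 404.5]
orientation: [-0.0, -3.141, 0.0]
force: [-0.7, 0.5, 0.7]
opening: 85.5
grasp_force: 0.0
```

>>> play_rows([
  [[-0.05,-0.09,0,0],[-0.1,-0.18,0,0],[-0.15,-0.27,0,0],[-0.2,-0.36,0,0],[-0.24,-0.45,0,0],[-0.28,-0.53,0,0],[-0.32,-0.6,0,0],[-0.36,-0.66,0,0],[-0.38,-0.7,0,0],[-0.38,-0.7,0,0]],
])

```text
time_s: 2.65
ee_pos: [500.5, 8.3, 404.4]
orientation: [-0.005, -3.141, 0.001]
force: [0.3, 0.2, 0.1]
opening: 85.5
grasp_force: 0.0
```

Run:
```python
from h import *
o=observe(); print(o["ee_pos"],o["joints"],np.arctan2(*R.from_rotvec(o["orientation"]).as_matrix()[[1,0],0]),o["time_s"],o["force"])
ci=camera_info("wrist"); im=camera("wrist"); cv2.imwrite("pics/w1.png",im)
import pickle; pickle.dump(ci,open("w1.pkl","wb"))
```

```text
[500.53815529   8.34732308 404.42897455] [-1.56236973e-01  4.76514144e-02  1.72033325e+00 -4.97345190e-04
  1.37370293e+00 -1.72396117e+00] 3.1386178994955647 2.65 [0.33968624 0.23716795 0.10187694]
```

View pics/w1.png

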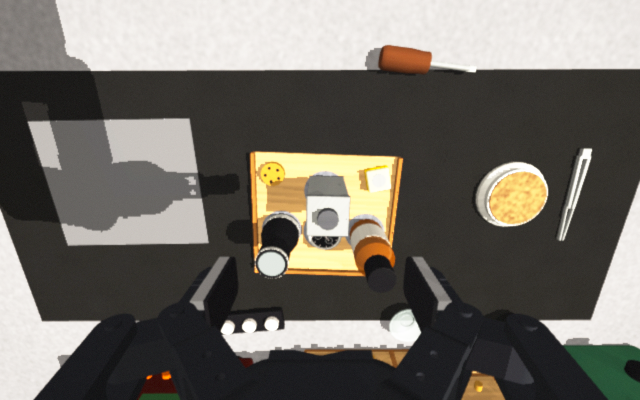

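The wrist view shows everything upside down: tin cap (327,217), bottle cap (379,273), loupe top (272,262), movement (324,240), pedestal (515,194). I'll enlarge the rack area.

Run:
```python
import cv2
im=cv2.imread("pics/w1.png")[145:295,240:420]
cv2.imwrite("pics/w1c.png",cv2.resize(im,None,fx=4,fy=4,interpolation=cv2.INTER_CUBIC))
```

```text
(no output)
```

View pics/w1c.png

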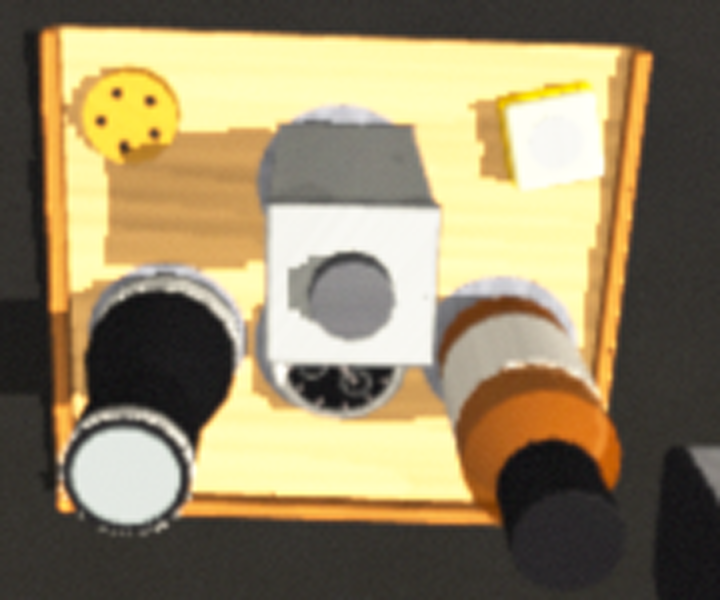

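The crop shows the tin top corners at (267,205), (439,207), (435,364) and (270,362). The loupe top is at (128,474), the bottle cap top at (567,539), and the rack front corners at about (45,28) and (652,50).

Run:
```python
from h import *
import pickle
ci=pickle.load(open("w1.pkl","rb"))
f=lambda p,z: rays(ci,(np.atleast_2d(p)+.5)/4-.5+[240,145],z).round(1)
t=f([[267,205],[439,207],[435,364],[270,362]],96); print("tin top",t,t.mean(0))
t=f([[280,124],[413,126]],6); print("tin base front edge",t,t.mean(0)+[22,0,0])
print("tin cap",f([351,294],106))
print("loupe",f([128,474],96),"lens edges",f([[70,474],[186,474],[128,424],[128,526]],96))
print("bottle",f([567,539],120),"edges",f([[509,539],[625,539],[567,588]],120))
print("rack front",f([[45,28],[652,50]],6))
print("bottle felt front",f([500,278],6), "bottle foot front-ish",f([500,300],6))
print("loupe foot: left,front,right",f([[90,330],[165,275],[242,335]],6))
print("anvil",f([131,115],18),"keeper",f([552,140],21))
im=cv2.imread("pics/w1.png"); g=im.astype(int)
def blob(m,z,n):
    k,l,s,c=cv2.connectedComponentsWithStats(m.astype(np.uint8)); i=1+np.argmax(s[1:,4])
    cs,_=cv2.findContours((l==i).astype(np.uint8),0,1); C=max(cs,key=cv2.contourArea)
    P=rays(ci,C[:,0,:].astype(float),z); (c0,r)=cv2.minEnclosingCircle(P[:,:2].astype(np.float32)); print(n,s[i],c0,r); return P
hs=cv2.cvtColor(im,cv2.COLOR_BGR2HSV)
m=np.zeros(hs.shape[:2],bool); m[150:240,470:560]=(hs[150:240,470:560,1]>60); blob(m,20,"ped cork")
m=np.zeros_like(m); m[100:260,0:230]=(hs[100:260,0:230,2]>75)&(hs[100:260,0:230,1]<60); 
print("mat",rays(ci,[[28,121],[190,118],[208,243],[68,245]],3).round(0))
# top-view estimates again
ct=camera_info("top"); print("mat top",rays(ct,[[384.5,165],[478,163.5],[482.5,243.5],[385.5,244.5]],3).round(0))
o=observe(); print(o["ee_pos"])
```

```text
tin top [[506.6  -5.4  96. ]
 [507.2  37.8  96. ]
 [550.4  38.   96. ]
 [549.7  -5.4  96. ]] [528.475  16.25   96.   ]
tin base front edge [[507.1  -5.4   6. ]
 [507.8  37.7   6. ]] [529.45  16.15   6.  ]
tin cap [[526.6  15.6 106. ]]
loupe [[583.  -44.5  96. ]] lens edges [[583.  -60.2  96. ]
 [583.  -28.7  96. ]
 [567.8 -43.6  96. ]
 [599.2 -45.4  96. ]]
bottle [[587.8  70.2 120. ]] edges [[587.7  55.5 120. ]
 [587.8  84.9 120. ]
 [602.3  71.1 120. ]]
rack front [[475.8 -79.3   6. ]
 [483.3 113.1   6. ]]
bottle felt front [[560.6  68.4   6. ]] bottle foot front-ish [[568.6  68.7   6. ]]
loupe foot: left,front,right [[579.5 -71.8   6. ]
 [559.3 -45.1   6. ]
 [581.4 -19.6   6. ]]
anvil [[501.2 -51.6  18. ]] keeper [[508.8  80.1  21. ]]
ped cork [ 489  171   59   53 2350] (534.7579345703125, 261.0899963378906) 37.17850875854492
mat [[ 438. -353.    3.]
 [ 435. -152.    3.]
 [ 605. -151.    3.]
 [ 608. -350.    3.]]
mat top [[ 602. -153.    3.]
 [ 606. -352.    3.]
 [ 437. -354.    3.]
 [ 433. -153.    3.]]
[499.94390524   9.38979234 404.3444855 ]
```

>>> play_rows([
  [[-0.05,0.03,0,0],[-0.12,0.08,0.02,0],[-0.19,0.13,0.06,0],[-0.26,0.18,0.12,0],[-0.31,0.22,0.18,0],[-0.35,0.24,0.24,0],[-0.35,0.24,0.29,0],[-0.35,0.24,0.325,0],[-0.35,0.24,0.3388,0],[-0.35,0.24,0.3388,0]],
], fingers=1)

```text
time_s: 3.53
ee_pos: [586.2, 69.9, 318.8]
orientation: [-0.001, -3.139, -0.0]
force: [-0.0, -0.5, 0.2]
opening: 85.1
grasp_force: 0.0
```

>>> play_rows([
  [[0,0,0.03,0],[0,0,0.08,0],[0,0,0.13,0],[0,0,0.18,0],[0,0,0.23,0],[0,0,0.28,0],[0,0,0.32,0],[0,0,0.35,0],[0,0,0.37,0],[0,0,0.376,0]],
])

```text
time_s: 4.37
ee_pos: [587.1, 69.9, 224.7]
orientation: [-0.001, -3.14, -0.0]
force: [-0.0, 0.3, -0.0]
opening: 85.6
grasp_force: 0.0
```

Run:
```python
from h import *
o=observe(); print(o["ee_pos"],o["force"])
a=camera("wrist"); b=camera("scene")[150:300,230:420]
cv2.imwrite("pics/w2.png",np.hstack([cv2.resize(a,(400,250)),cv2.resize(b,(317,250))]))
```

```text
[587.0678439   69.88689125 224.6853898 ] [-0.02780469  0.2548837  -0.03706279]
```

View pics/w2.png

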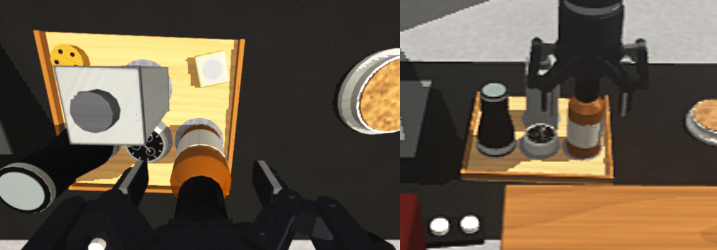

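The fingers straddle the bottle. Next I close and lift.

>>> play_rows([
  [[0,0,0,0],[0,0,0,0],[0,0,0,0],[0,0,0,0],[0,0,0,0],[0,0,0,0],[0,0,0,0],[0,0,0,0],[0,0,0,0],[0,0,0,0]],
], fingers=-1)

```text
time_s: 5.3
ee_pos: [588.0, 70.0, 227.1]
orientation: [0.001, 3.139, 0.0]
force: [0.3, 0.7, 6.7]
opening: 43.9
grasp_force: 61.9
```

>>> play_rows([
  [[0,0,-0.01,0],[0,0,-0.04,0],[0,0,-0.09,0],[0,0,-0.15,0],[0,0,-0.22,0],[0,0,-0.3,0],[0,0,-0.38,0],[0,0,-0.45,0],[0,0,-0.5,0],[0,0,-0.52,0]],
])

```text
time_s: 6.13
ee_pos: [587.9, 69.9, 359.0]
orientation: [0.001, 3.137, -0.0]
force: [0.7, -0.1, -1.9]
opening: 44.2
grasp_force: 61.4
```

>>> play_rows([
  [[0.005,-0.02,0,0],[0.01,-0.06,0,0],[0.015,-0.12,0,0],[0.02,-0.18,0,0],[0.025,-0.24,0,0],[0.03,-0.31,0,0],[0.035,-0.38,0,0],[0.04,-0.45,0,0],[0.045,-0.52,0,0],[0.05,-0.59,0,0]],
])

```text
time_s: 6.97
ee_pos: [573.7, -79.2, 353.8]
orientation: [-0.002, -3.137, -0.001]
force: [-0.5, -0.3, -3.1]
opening: 44.0
grasp_force: 61.4
```

>>> play_rows([
  [[0.01,-0.07,0,0],[0.02,-0.14,0,0],[0.03,-0.21,0,0],[0.04,-0.28,0,0],[0.05,-0.34,0,0],[0.06,-0.39,0,0],[0.06,-0.43,0,0],[0.06,-0.46,0,0],[0.06,-0.47,0,0],[0.06,-0.47,0,0]],
])

```text
time_s: 7.8
ee_pos: [559.8, -195.6, 355.7]
orientation: [-0.002, -3.141, -0.001]
force: [-0.2, 0.5, -2.0]
opening: 44.4
grasp_force: 61.4
```

>>> play_rows([
  [[0,0,0.03,0],[0,0,0.09,0],[0,0,0.16,0],[0,0,0.23,0],[0,0,0.3,0],[0,0,0.36,0],[0,0,0.41,0],[0,0,0.45,0],[0,0,0.475,0],[0,0,0.49,0]],
])

```text
time_s: 8.63
ee_pos: [559.7, -194.7, 232.5]
orientation: [-0.0, -3.141, -0.001]
force: [-0.2, 0.4, -2.2]
opening: 44.2
grasp_force: 61.4
```

>>> play_rows([
  [[0,0,0.007,0],[0,0,0.014,0],[0,0,0.021,0],[0,0,0.028,0],[0,0,0.033,0],[0,0,0.036,0],[0,0,0.038,0],[0,0,0.038,0],[0,0,0.038,0],[0,0,0.038,0]],
])

```text
time_s: 9.47
ee_pos: [559.8, -195.1, 224.2]
orientation: [0.001, 3.141, -0.0]
force: [0.9, 0.6, -2.0]
opening: 44.2
grasp_force: 61.6
```

>>> play_rows([
  [[0,0,0.001,0],[0,0,0.002,0],[0,0,0.003,0],[0,0,0.004,0],[0,0,0.005,0],[0,0,0.006,0],[0,0,0.006,0],[0,0,0.006,0],[0,0,0.006,0],[0,0,0.006,0]],
])

```text
time_s: 10.3
ee_pos: [560.1, -195.1, 224.1]
orientation: [0.001, 3.141, -0.0]
force: [-3.3, 1.0, 8.2]
opening: 44.2
grasp_force: 62.5
```

>>> play_rows([
  [[0,0,0,0],[0,0,0,0],[0,0,0,0],[0,0,0,0],[0,0,0,0],[0,0,0,0],[0,0,0,0],[0,0,0,0],[0,0,0,0],[0,0,0,0]],
], fingers=1)

```text
time_s: 11.13
ee_pos: [559.7, -195.1, 222.5]
orientation: [-0.001, -3.142, -0.0]
force: [-0.2, -0.6, 0.2]
opening: 85.5
grasp_force: 0.0
```

>>> play_rows([
  [[0,0,-0.02,0],[0,0,-0.07,0],[0,0,-0.13,0],[0,0,-0.2,0],[0,0,-0.27,0],[0,0,-0.34,0],[0,0,-0.41,0],[0,0,-0.47,0],[0,0,-0.51,0],[0,0,-0.53,0]],
])

```text
time_s: 11.97
ee_pos: [560.3, -195.3, 358.1]
orientation: [0.001, 3.138, -0.003]
force: [-0.7, -0.5, 0.7]
opening: 85.5
grasp_force: 0.0
```

>>> play_rows([
  [[-0.01,0.06,0,0],[-0.02,0.14,0,0],[-0.03,0.23,0,0],[-0.045,0.32,0,0],[-0.06,0.4,0,0],[-0.07,0.48,0,0],[-0.08,0.54,0,0],[-0.09,0.58,0,0],[-0.092,0.6028,0,0],[-0.092,0.6028,0,0]],
])

```text
time_s: 12.8
ee_pos: [582.7, -43.0, 354.3]
orientation: [0.002, -3.14, -0.001]
force: [-0.5, 0.5, -0.6]
opening: 85.1
grasp_force: 0.0
```

>>> play_rows([
  [[0,0,0.03,0],[0,0,0.09,0],[0,0,0.16,0],[0,0,0.23,0],[0,0,0.3,0],[0,0,0.36,0],[0,0,0.41,0],[0,0,0.45,0],[0,0,0.47,0],[0,0,0.476,0]],
])

```text
time_s: 13.63
ee_pos: [582.4, -44.7, 234.8]
orientation: [-0.002, -3.14, -0.001]
force: [0.3, -0.2, -0.0]
opening: 85.0
grasp_force: 0.0
```

>>> play_rows([
  [[0,0,0,0],[0,0,0,0],[0,0,0,0],[0,0,0,0],[0,0,0,0],[0,0,0,0],[0,0,0,0],[0,0,0,0],[0,0,0,0],[0,0,0,0]],
], fingers=-1)

```text
time_s: 14.47
ee_pos: [583.4, -44.6, 237.1]
orientation: [0.001, 3.14, -0.001]
force: [-0.5, -0.3, 6.0]
opening: 34.9
grasp_force: 59.8
```

>>> play_rows([
  [[0,0,-0.01,0],[0,0,-0.04,0],[0,0,-0.09,0],[0,0,-0.15,0],[0,0,-0.21,0],[0,0,-0.28,0],[0,0,-0.35,0],[0,0,-0.41,0],[0,0,-0.46,0],[0,0,-0.48,0]],
])

```text
time_s: 15.3
ee_pos: [583.4, -44.4, 359.0]
orientation: [0.001, 3.137, -0.001]
force: [0.1, -0.5, -1.1]
opening: 34.7
grasp_force: 59.8
```

Run:
```python
from h import *
a=camera("wrist"); b=camera("scene")[150:300,120:380]
cv2.imwrite("pics/w3.png",np.hstack([cv2.resize(a,(400,250)),cv2.resize(b,(400,250))]))
```

```text
(no output)
```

View pics/w3.png

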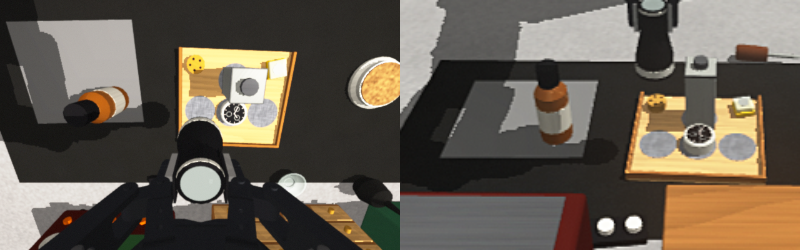

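>>> play_rows([
  [[0.0,-0.01,-0.03,0],[0.005,-0.04,-0.06,0],[0.01,-0.08,-0.09,0],[0.015,-0.13,-0.12,0],[0.02,-0.18,-0.12,0],[0.025,-0.24,-0.12,0],[0.03,-0.3,-0.12,0],[0.035,-0.36,-0.12,0],[0.04,-0.42,-0.12,0],[0.04,-0.48,-0.12,0]],
])

```text
time_s: 16.23
ee_pos: [572.4, -166.3, 385.8]
orientation: [-0.002, -3.141, -0.0]
force: [-0.4, 0.1, -1.4]
opening: 34.3
grasp_force: 59.8
```

>>> play_rows([
  [[0.01,-0.07,0,0],[0.02,-0.14,0,0],[0.03,-0.22,0,0],[0.04,-0.3,0,0],[0.045,-0.38,0,0],[0.05,-0.45,0,0],[0.052,-0.51,0,0],[0.052,-0.55,0,0],[0.052,-0.575,0,0],[0.052,-0.5828,0,0]],
])

```text
time_s: 17.07
ee_pos: [559.7, -311.2, 385.8]
orientation: [-0.002, -3.142, -0.0]
force: [0.7, -0.5, -2.1]
opening: 34.5
grasp_force: 59.9
```

>>> play_rows([
  [[0,0,0.03,0],[0,0,0.1,0],[0,0,0.18,0],[0,0,0.26,0],[0,0,0.34,0],[0,0,0.41,0],[0,0,0.47,0],[0,0,0.52,0],[0,0,0.55,0],[0,0,0.57,0]],
])

```text
time_s: 17.9
ee_pos: [559.6, -309.2, 242.1]
orientation: [0.001, -3.14, -0.002]
force: [-0.6, 0.3, -0.5]
opening: 34.6
grasp_force: 59.9
```

>>> play_rows([
  [[0,0,0.006,0],[0,0,0.012,0],[0,0,0.018,0],[0,0,0.024,0],[0,0,0.029,0],[0,0,0.034,0],[0,0,0.038,0],[0,0,0.041,0],[0,0,0.043,0],[0,0,0.044,0]],
])

```text
time_s: 18.73
ee_pos: [560.0, -310.3, 234.1]
orientation: [0.001, 3.141, -0.001]
force: [-2.0, 2.1, 7.2]
opening: 34.6
grasp_force: 60.7
```

>>> play_rows([
  [[0,0,0,0],[0,0,0,0],[0,0,0,0],[0,0,0,0],[0,0,0,0],[0,0,0,0],[0,0,0,0],[0,0,0,0],[0,0,0,0],[0,0,0,0]],
], fingers=1)

```text
time_s: 19.57
ee_pos: [559.7, -310.1, 232.5]
orientation: [0.001, 3.142, -0.0]
force: [0.7, -0.6, 0.5]
opening: 85.5
grasp_force: 0.0
```

>>> play_rows([
  [[0,0,-0.02,0],[0,0,-0.06,0],[0,0,-0.11,0],[0,0,-0.17,0],[0,0,-0.24,0],[0,0,-0.31,0],[0,0,-0.38,0],[0,0,-0.43,0],[0,0,-0.47,0],[0,0,-0.48,0]],
])

```text
time_s: 20.4
ee_pos: [560.3, -310.5, 355.9]
orientation: [0.001, 3.138, -0.005]
force: [0.6, -0.2, 0.5]
opening: 85.1
grasp_force: 0.0
```

>>> play_rows([
  [[0.01,0.04,0,0],[0.02,0.1,0,0],[0.03,0.17,0,0],[0.04,0.24,0,0],[0.05,0.31,0,0],[0.055,0.38,0,0],[0.06,0.45,0,0],[0.06,0.52,0,0],[0.06,0.59,0,0],[0.06,0.66,0,0]],
])

```text
time_s: 21.23
ee_pos: [544.3, -143.2, 351.9]
orientation: [-0.0, -3.141, -0.001]
force: [-0.0, 0.0, -0.9]
opening: 85.5
grasp_force: 0.0
```

>>> play_rows([
  [[0.01,0.08,0,0],[0.02,0.16,0,0],[0.03,0.24,0,0],[0.04,0.32,0,0],[0.05,0.4,0,0],[0.06,0.48,0,0],[0.066,0.55,0,0],[0.066,0.6,0,0],[0.066,0.635,0,0],[0.066,0.644,0,0]],
])

```text
time_s: 22.07
ee_pos: [528.1, 17.4, 352.2]
orientation: [0.002, -3.141, -0.0]
force: [-0.5, -0.0, 0.4]
opening: 85.2
grasp_force: 0.0
```

>>> play_rows([
  [[0,0,0.03,0],[0,0,0.09,0],[0,0,0.16,0],[0,0,0.23,0],[0,0,0.3,0],[0,0,0.37,0],[0,0,0.43,0],[0,0,0.475,0],[0,0,0.5,0],[0,0,0.506,0]],
])

```text
time_s: 22.9
ee_pos: [527.8, 15.4, 224.4]
orientation: [-0.002, -3.139, -0.0]
force: [-0.3, -0.5, 1.6]
opening: 85.7
grasp_force: 0.0
```

>>> play_rows([
  [[0,0,0,0],[0,0,0,0],[0,0,0,0],[0,0,0,0],[0,0,0,0],[0,0,0,0],[0,0,0,0],[0,0,0,0],[0,0,0,0],[0,0,0,0]],
], fingers=-1)

```text
time_s: 23.73
ee_pos: [529.2, 15.8, 227.3]
orientation: [0.001, 3.139, -0.001]
force: [-0.3, -0.8, 5.9]
opening: 43.7
grasp_force: 61.4
```

>>> play_rows([
  [[0,0,-0.01,0],[0,0,-0.04,0],[0,0,-0.09,0],[0,0,-0.15,0],[0,0,-0.22,0],[0,0,-0.29,0],[0,0,-0.36,0],[0,0,-0.42,0],[0,0,-0.47,0],[0,0,-0.5,0]],
])

```text
time_s: 24.57
ee_pos: [528.3, 16.1, 352.3]
orientation: [0.001, 3.141, -0.0]
force: [1.1, -0.2, -1.0]
opening: 43.7
grasp_force: 60.9
```

>>> play_rows([
  [[0.01,-0.02,0,0],[0.02,-0.06,0,0],[0.04,-0.11,0,0],[0.05,-0.17,0,0],[0.07,-0.23,0,0],[0.08,-0.29,0,0],[0.09,-0.35,0,0],[0.1,-0.41,0,0],[0.107,-0.48,0,0],[0.107,-0.54,0,0]],
])

```text
time_s: 25.4
ee_pos: [500.1, -120.5, 349.1]
orientation: [-0.002, -3.138, -0.001]
force: [-0.8, -0.1, -2.7]
opening: 43.4
grasp_force: 60.9
```

>>> play_rows([
  [[0.02,-0.07,0,0],[0.04,-0.14,0,0],[0.06,-0.21,0,0],[0.08,-0.28,0,0],[0.09,-0.35,0,0],[0.1,-0.42,0,0],[0.107,-0.47,0,0],[0.107,-0.51,0,0],[0.107,-0.532,0,0],[0.107,-0.532,0,0]],
])

```text
time_s: 26.23
ee_pos: [474.5, -253.1, 350.5]
orientation: [-0.003, -3.141, -0.0]
force: [0.0, 0.5, -2.3]
opening: 43.3
grasp_force: 60.9
```

>>> play_rows([
  [[0,0,0.03,0],[0,0,0.08,0],[0,0,0.14,0],[0,0,0.2,0],[0,0,0.27,0],[0,0,0.33,0],[0,0,0.38,0],[0,0,0.42,0],[0,0,0.45,0],[0,0,0.47,0]],
])

```text
time_s: 27.07
ee_pos: [474.6, -251.3, 232.4]
orientation: [0.0, -3.141, -0.002]
force: [-0.3, -0.1, -2.0]
opening: 43.3
grasp_force: 60.9
```

>>> play_rows([
  [[0,0,0.006,0],[0,0,0.012,0],[0,0,0.018,0],[0,0,0.024,0],[0,0,0.029,0],[0,0,0.034,0],[0,0,0.038,0],[0,0,0.041,0],[0,0,0.043,0],[0,0,0.044,0]],
])

```text
time_s: 27.9
ee_pos: [475.0, -252.3, 224.2]
orientation: [-0.0, -3.142, 0.0]
force: [-4.1, 2.8, 10.5]
opening: 43.6
grasp_force: 61.9
```

>>> play_rows([
  [[0,0,0,0],[0,0,0,0],[0,0,0,0],[0,0,0,0],[0,0,0,0],[0,0,0,0],[0,0,0,0],[0,0,0,0],[0,0,0,0],[0,0,0,0]],
], fingers=1)

```text
time_s: 28.73
ee_pos: [474.7, -252.1, 222.5]
orientation: [-0.001, -3.142, 0.0]
force: [1.0, -0.3, 0.0]
opening: 85.3
grasp_force: 0.0
```

>>> play_rows([
  [[0,0,-0.02,0],[0,0,-0.06,0],[0,0,-0.12,0],[0,0,-0.19,0],[0,0,-0.27,0],[0,0,-0.35,0],[0,0,-0.43,0],[0,0,-0.51,0],[0,0,-0.57,0],[0,0,-0.6,0]],
])

```text
time_s: 29.57
ee_pos: [475.3, -252.4, 376.3]
orientation: [0.001, 3.137, -0.006]
force: [1.8, -0.5, 0.4]
opening: 85.4
grasp_force: 0.0
```

>>> play_rows([
  [[-0.02,0.03,0,0],[-0.03,0.07,0,0],[-0.05,0.12,0,0],[-0.07,0.17,0,0],[-0.08,0.23,0,0],[-0.1,0.29,0,0],[-0.11,0.35,0,0],[-0.13,0.41,0,0],[-0.14,0.47,0,0],[-0.15,0.53,0,0]],
])

```text
time_s: 30.4
ee_pos: [512.3, -117.2, 371.1]
orientation: [0.001, -3.139, -0.002]
force: [0.3, -0.2, 0.3]
opening: 85.3
grasp_force: 0.0
```

>>> play_rows([
  [[-0.02,0.06,0,0],[-0.04,0.13,0,0],[-0.06,0.2,0,0],[-0.08,0.27,0,0],[-0.1,0.34,0,0],[-0.12,0.41,0,0],[-0.14,0.47,0,0],[-0.15,0.51,0,0],[-0.15,0.53,0,0],[-0.15,0.53,0,0]],
])

```text
time_s: 31.23
ee_pos: [549.5, 14.5, 371.7]
orientation: [0.003, -3.14, -0.0]
force: [-0.6, 0.2, -0.1]
opening: 85.5
grasp_force: 0.0
```

Run:
```python
from h import *
import pickle
print(observe()["ee_pos"])
ci=camera_info("wrist"); pickle.dump(ci,open("w4.pkl","wb")); a=camera("wrist"); cv2.imwrite("pics/w4.png",a)
u,v=proj(ci,[584,13,24])[0].astype(int); p=proj(ci,[532,257,20])[0].astype(int); print(u,v,p)
c1=cv2.resize(a[v-40:v+40,u-40:u+40],(400,400),interpolation=cv2.INTER_CUBIC)
x=min(p[0],600); c2=cv2.resize(a[max(p[1]-40,0):max(p[1]-40,0)+80,x-40:x+40],(400,400),interpolation=cv2.INTER_CUBIC)
cv2.imwrite("pics/w4c.png",np.hstack([c1,c2])); print(u-40,v-40,x-40,max(p[1]-40,0))
cv2.imwrite("pics/s4.png",np.vstack([camera("scene")[150:280,100:520]]))
```

```text
[549.52925848  14.48297669 371.67074305]
318 209 [536 165]
278 169 496 125
```

View pics/w4c.png

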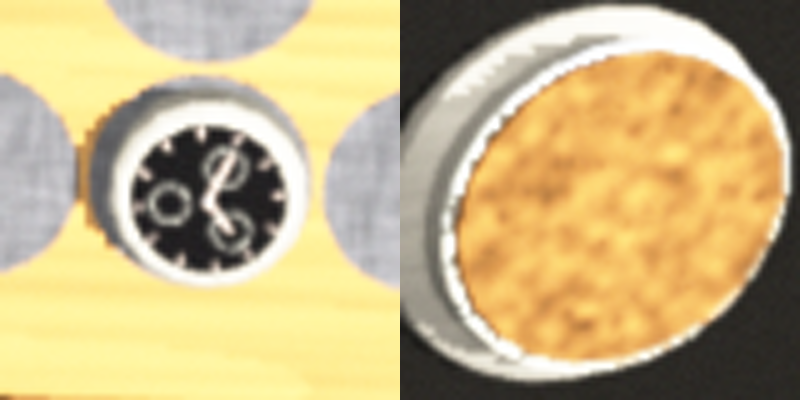

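View pics/s4.png

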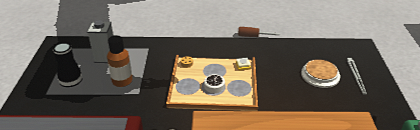

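All three stand on the mat. In the 5x crops the dial centre is at about (209,199) and the cork at about (621,205). I'll refine both by mask and circle fit.

Run:
```python
from h import *
import pickle
ci=pickle.load(open("w4.pkl","rb")); a=cv2.imread("pics/w4.png")
print(rays(ci,[[319.5,208.4]],24))
def fit(m,ci,z):
    cs,_=cv2.findContours(m.astype(np.uint8)*255,0,1); C=cv2.convexHull(max(cs,key=cv2.contourArea))[:,0].astype(float)
    P=rays(ci,C,z)[:,:2]; s=np.linalg.lstsq(np.c_[2*P,np.ones(len(P))],(P**2).sum(1),rcond=None)[0]
    return s[:2].round(1),np.sqrt(s[2]+s[:2]@s[:2]).round(1)
h=cv2.cvtColor(a,cv2.COLOR_BGR2HSV); S=h[...,1]; V=h[...,2]
roi=lambda y0,y1,x0,x1:(lambda m:(m.__setitem__((slice(y0,y1),slice(x0,x1)),True),m)[1])(np.zeros(S.shape,bool))
print("dial",fit(roi(190,228,298,342)&(V<90),ci,24))
print("cork",fit(roi(125,205,496,580)&(S>60)&(V>100),ci,20))
t=camera("top"); ct=camera_info("top"); ht=cv2.cvtColor(t,cv2.COLOR_BGR2HSV)
print("cork top",fit(roi(170,220,165,215)&(ht[...,1]>60)&(ht[...,2]>100),ct,20))
print(observe()["ee_pos"])
```

```text
[[582.51925817  14.11800567  24.        ]]
dial (array([582.7,  13.2]), np.float64(16.9))
cork (array([534.4, 260.7]), np.float64(35.9))
cork top (array([533.5, 259.3]), np.float64(35.5))
[549.65508498  12.61173973 372.22783524]
```

>>> play_rows([
  [[-0.03,0,0.03,0],[-0.07,0,0.09,0],[-0.11,0,0.17,0],[-0.132,0,0.26,0],[-0.132,0,0.35,0],[-0.132,0,0.43,0],[-0.132,0,0.5,0],[-0.132,0,0.55,0],[-0.132,0,0.59,0],[-0.132,0,0.61,0]],
])

```text
time_s: 32.22
ee_pos: [582.5, 12.4, 218.3]
orientation: [-0.002, -3.139, -0.0]
force: [0.0, 0.5, -0.5]
opening: 85.4
grasp_force: 0.0
```

>>> play_rows([
  [[0,0,0.02,0],[0,0,0.04,0],[0,0,0.065,0],[0,0,0.09,0],[0,0,0.11,0],[0,0,0.13,0],[0,0,0.145,0],[0,0,0.155,0],[0,0,0.16,0],[0,0,0.16,0]],
])

```text
time_s: 33.05
ee_pos: [582.7, 12.9, 179.7]
orientation: [-0.001, -3.141, -0.0]
force: [-0.3, -0.2, 0.5]
opening: 85.3
grasp_force: 0.0
```

>>> play_rows([
  [[0,0,0,0],[0,0,0,0],[0,0,0,0],[0,0,0,0],[0,0,0,0],[0,0,0,0],[0,0,0,0],[0,0,0,0],[0,0,0,0],[0,0,0,0]],
], fingers=-1)

```text
time_s: 33.88
ee_pos: [583.4, 12.8, 180.8]
orientation: [0.001, 3.14, -0.0]
force: [-0.1, -0.1, 4.8]
opening: 43.5
grasp_force: 61.5
```

>>> play_rows([
  [[0,0,-0.005,0],[0,0,-0.015,0],[0,0,-0.035,0],[0,0,-0.06,0],[0,0,-0.09,0],[0,0,-0.12,0],[0,0,-0.15,0],[0,0,-0.18,0],[0,0,-0.2,0],[0,0,-0.2,0]],
])

```text
time_s: 34.72
ee_pos: [583.6, 12.8, 231.9]
orientation: [0.001, 3.138, -0.001]
force: [0.4, -0.4, -0.1]
opening: 43.4
grasp_force: 61.0
```

Run:
```python
from h import *
a=camera("wrist"); b=camera("scene")[180:260,260:380]
cv2.imwrite("pics/w5.png",np.hstack([cv2.resize(a,(400,250)),cv2.resize(b,(375,250),interpolation=cv2.INTER_CUBIC)]))
```

View pics/w5.png

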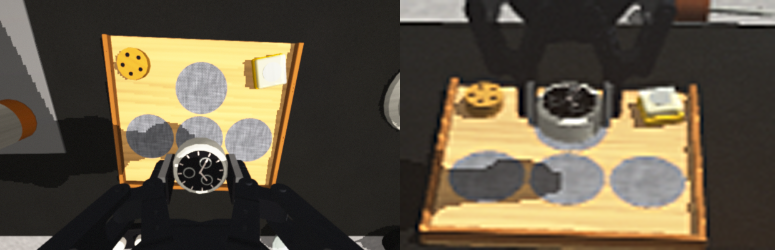

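The movement is held level at (201,168) and clear of the rack, so I carry it over to the pedestal.

>>> play_rows([
  [[0.0,0.01,-0.02,0],[0.01,0.04,-0.04,0],[0.02,0.08,-0.06,0],[0.03,0.13,-0.08,0],[0.04,0.19,-0.08,0],[0.05,0.25,-0.08,0],[0.06,0.31,-0.08,0],[0.075,0.37,-0.08,0],[0.09,0.43,-0.08,0],[0.1,0.49,-0.08,0]],
])

```text
time_s: 35.65
ee_pos: [557.0, 137.5, 250.4]
orientation: [0.001, -3.141, -0.001]
force: [0.2, 0.3, -0.0]
opening: 43.5
grasp_force: 61.0
```

>>> play_rows([
  [[0.015,0.06,0,0],[0.03,0.12,0,0],[0.045,0.18,0,0],[0.06,0.25,0,0],[0.07,0.32,0,0],[0.08,0.38,0,0],[0.09,0.44,0,0],[0.095,0.48,0,0],[0.095,0.499,0,0],[0.095,0.499,0,0]],
])

```text
time_s: 36.48
ee_pos: [533.8, 261.6, 250.2]
orientation: [-0.003, 3.141, 0.0]
force: [-0.2, -0.7, -0.6]
opening: 43.5
grasp_force: 61.0
```

>>> play_rows([
  [[0,0,0.01,0],[0,0,0.035,0],[0,0,0.065,0],[0,0,0.095,0],[0,0,0.125,0],[0,0,0.15,0],[0,0,0.17,0],[0,0,0.185,0],[0,0,0.195,0],[0,0,0.2,0]],
])

```text
time_s: 37.32
ee_pos: [534.2, 260.1, 199.5]
orientation: [-0.001, -3.141, 0.0]
force: [0.5, -0.6, -0.7]
opening: 43.6
grasp_force: 61.0
```

Run:
```python
from h import *
o=observe(); print(o["ee_pos"],o["force"])
ci=camera_info("wrist"); a=camera("wrist"); print(observe()["ee_pos"])
cv2.imwrite("pics/w6.png",cv2.resize(a[160:330,220:420],(720,600),interpolation=cv2.INTER_CUBIC))
```

```text
[534.17710008 260.10473882 199.48979999] [ 0.5157746  -0.61479867 -0.72344745]
[534.17736049 260.14265758 199.57234849]
```

View pics/w6.png

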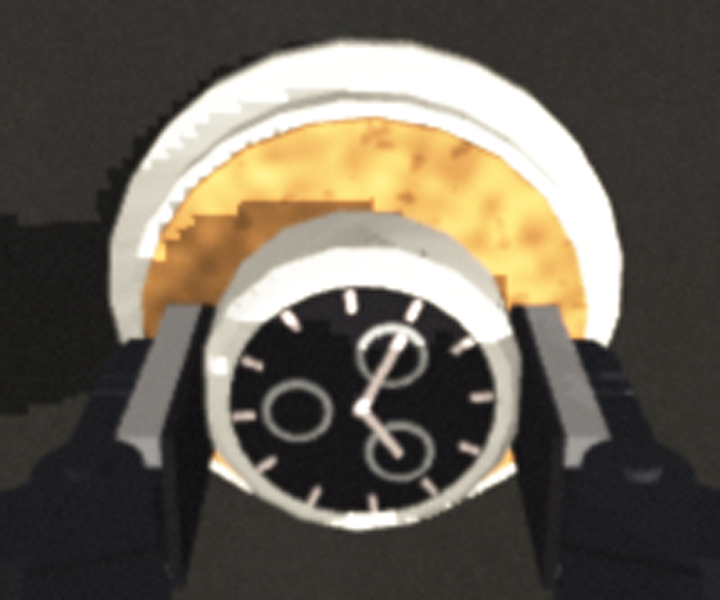

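The movement sits centred between the cork's left and right edges. The cork's near edge is at row 118 and the movement's lower near edge at about row 211, so I check the depth offset from those.

Run:
```python
from h import *
ci=camera_info("wrist")
g=lambda u,v,z: rays(ci,[[220+(u+.5)/3.6-.5,160+(v+.5)*170/600-.5]],z)[0].round(1)
print("cork centre x",g(370,118,20)[0]+36,"lr",g(143,290,20),g(583,290,20))
print("mov centre",g(363,211,25.5)[0]+23,"dial",g(363,405,43.5), "dial lr",g(232,405,43.5),g(495,405,43.5))
```

```text
cork centre x 534.6 lr [527.5 226.   20. ] [527.5 295.5  20. ]
mov centre 534.6 dial [533.9 260.8  43.5] dial lr [533.9 242.7  43.5] [533.8 279.1  43.5]
```

>>> play_rows([
  [[0,0,0.003,0],[0,0,0.006,0],[0,0,0.009,0],[0,0,0.012,0],[0,0,0.015,0],[0,0,0.018,0],[0,0,0.021,0],[0,0,0.024,0],[0,0,0.026,0],[0,0,0.026,0]],
])

```text
time_s: 38.2
ee_pos: [534.3, 260.2, 194.8]
orientation: [-0.001, -3.141, 0.0]
force: [-3.0, -1.1, 8.2]
opening: 43.8
grasp_force: 61.9
```

>>> play_rows([
  [[0,0,0,0],[0,0,0,0],[0,0,0,0],[0,0,0,0],[0,0,0,0],[0,0,0,0],[0,0,0,0],[0,0,0,0],[0,0,0,0],[0,0,0,0]],
], fingers=1)

```text
time_s: 39.03
ee_pos: [534.3, 260.2, 193.5]
orientation: [0.001, 3.142, -0.0]
force: [-0.3, -0.1, -0.3]
opening: 85.3
grasp_force: 0.0
```

>>> play_rows([
  [[0,0,-0.02,0],[0,0,-0.06,0],[0,0,-0.12,0],[0,0,-0.2,0],[0,0,-0.28,0],[0,0,-0.37,0],[0,0,-0.46,0],[0,0,-0.54,0],[0,0,-0.61,0],[0,0,-0.64,0]],
])

```text
time_s: 39.87
ee_pos: [535.0, 260.5, 358.0]
orientation: [0.001, 3.135, 0.003]
force: [0.3, 1.2, -0.6]
opening: 85.3
grasp_force: 0.0
```

Run:
```python
from h import *
ci=camera_info("wrist"); a=camera("wrist"); print(observe()["ee_pos"])
for n,p in (("m",[534,260,38]),):
    u,v=proj(ci,p)[0].astype(int); cv2.imwrite("pics/w7.png",cv2.resize(a[v-45:v+45,u-45:u+45],(360,360),interpolation=cv2.INTER_CUBIC))
```

```text
[535.22110794 260.54649101 358.37521308]
```

View pics/w7.png

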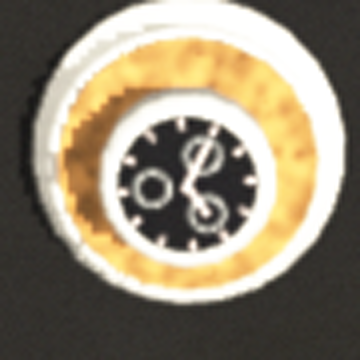

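The movement is centred on the cork. Next I fetch the tin.

>>> play_rows([
  [[0,-0.03,0,0],[0.01,-0.09,0,0],[0.02,-0.16,0,0],[0.03,-0.24,0,0],[0.04,-0.32,0,0],[0.05,-0.4,0,0],[0.06,-0.48,0,0],[0.07,-0.56,0,0],[0.08,-0.63,0,0],[0.08,-0.7,0,0]],
])

```text
time_s: 40.75
ee_pos: [512.5, 83.1, 351.3]
orientation: [-0.002, -3.137, 0.001]
force: [0.1, -0.2, -0.2]
opening: 85.5
grasp_force: 0.0
```

>>> play_rows([
  [[0,-0.07,0,0],[0.01,-0.14,0,0],[0.02,-0.21,0,0],[0.03,-0.28,0,0],[0.04,-0.35,0,0],[0.05,-0.42,0,0],[0.06,-0.49,0,0],[0.07,-0.56,0,0],[0.08,-0.63,0,0],[0.08,-0.7,0,0]],
])

```text
time_s: 41.58
ee_pos: [492.1, -91.3, 351.3]
orientation: [-0.002, -3.137, -0.002]
force: [0.2, 0.5, -0.4]
opening: 85.5
grasp_force: 0.0
```

>>> play_rows([
  [[0.01,-0.08,0,0],[0.02,-0.16,0,0],[0.03,-0.24,0,0],[0.04,-0.32,0,0],[0.05,-0.4,0,0],[0.06,-0.48,0,0],[0.07,-0.55,0,0],[0.0768,-0.61,0,0],[0.0768,-0.64,0,0],[0.0768,-0.6492,0,0]],
])

```text
time_s: 42.42
ee_pos: [473.5, -253.4, 351.9]
orientation: [-0.005, -3.139, -0.002]
force: [0.4, -1.2, -0.3]
opening: 85.6
grasp_force: 0.0
```

>>> play_rows([
  [[0,0,0.03,0],[0,0,0.09,0],[0,0,0.16,0],[0,0,0.24,0],[0,0,0.32,0],[0,0,0.39,0],[0,0,0.45,0],[0,0,0.49,0],[0,0,0.515,0],[0,0,0.524,0]],
])

```text
time_s: 43.25
ee_pos: [474.4, -251.2, 221.1]
orientation: [0.0, -3.14, -0.003]
force: [-0.5, 0.3, 0.1]
opening: 85.2
grasp_force: 0.0
```

>>> play_rows([
  [[0,0,0,0],[0,0,0,0],[0,0,0,0],[0,0,0,0],[0,0,0,0],[0,0,0,0],[0,0,0,0],[0,0,0,0],[0,0,0,0],[0,0,0,0]],
], fingers=-1)

```text
time_s: 44.08
ee_pos: [475.5, -252.6, 223.8]
orientation: [0.001, 3.139, -0.003]
force: [-0.0, 0.2, 6.0]
opening: 43.6
grasp_force: 61.6
```

>>> play_rows([
  [[0,0,-0.01,0],[0,0,-0.04,0],[0,0,-0.09,0],[0,0,-0.15,0],[0,0,-0.22,0],[0,0,-0.29,0],[0,0,-0.36,0],[0,0,-0.42,0],[0,0,-0.47,0],[0,0,-0.5,0]],
])

```text
time_s: 44.92
ee_pos: [474.7, -252.1, 348.9]
orientation: [0.001, 3.141, -0.001]
force: [-0.0, -0.1, -2.5]
opening: 43.3
grasp_force: 61.1
```

>>> play_rows([
  [[-0.01,0.02,0,0],[-0.02,0.06,0,0],[-0.04,0.11,0,0],[-0.05,0.17,0,0],[-0.07,0.23,0,0],[-0.08,0.29,0,0],[-0.09,0.35,0,0],[-0.1,0.41,0,0],[-0.107,0.48,0,0],[-0.107,0.54,0,0]],
])

```text
time_s: 45.75
ee_pos: [501.4, -114.6, 345.9]
orientation: [0.001, -3.139, -0.003]
force: [-1.3, 0.0, -2.9]
opening: 43.1
grasp_force: 61.1
```

>>> play_rows([
  [[-0.02,0.07,0,0],[-0.04,0.14,0,0],[-0.06,0.21,0,0],[-0.08,0.28,0,0],[-0.09,0.35,0,0],[-0.1,0.42,0,0],[-0.107,0.47,0,0],[-0.107,0.51,0,0],[-0.107,0.532,0,0],[-0.107,0.532,0,0]],
])

```text
time_s: 46.58
ee_pos: [528.1, 17.1, 347.0]
orientation: [0.002, -3.14, -0.0]
force: [0.2, -0.1, -1.5]
opening: 43.4
grasp_force: 61.1
```

>>> play_rows([
  [[0,0,0.03,0],[0,0,0.08,0],[0,0,0.14,0],[0,0,0.2,0],[0,0,0.26,0],[0,0,0.32,0],[0,0,0.37,0],[0,0,0.41,0],[0,0,0.435,0],[0,0,0.45,0]],
])

```text
time_s: 47.42
ee_pos: [528.1, 15.3, 233.9]
orientation: [-0.002, -3.14, -0.0]
force: [-0.3, 0.2, -3.0]
opening: 43.3
grasp_force: 61.1
```

>>> play_rows([
  [[0,0,0.006,0],[0,0,0.012,0],[0,0,0.017,0],[0,0,0.022,0],[0,0,0.026,0],[0,0,0.03,0],[0,0,0.034,0],[0,0,0.036,0],[0,0,0.038,0],[0,0,0.038,0]],
])

```text
time_s: 48.25
ee_pos: [528.7, 15.9, 226.8]
orientation: [0.001, 3.141, -0.0]
force: [-2.3, -0.1, 6.8]
opening: 43.5
grasp_force: 62.0
```

>>> play_rows([
  [[0,0,0,0],[0,0,0,0],[0,0,0,0],[0,0,0,0],[0,0,0,0],[0,0,0,0],[0,0,0,0],[0,0,0,0],[0,0,0,0],[0,0,0,0]],
], fingers=1)

```text
time_s: 49.08
ee_pos: [528.4, 15.8, 225.5]
orientation: [-0.001, -3.142, -0.0]
force: [-0.0, 0.0, -0.1]
opening: 85.4
grasp_force: 0.0
```

>>> play_rows([
  [[0,0,-0.02,0],[0,0,-0.06,0],[0,0,-0.11,0],[0,0,-0.18,0],[0,0,-0.25,0],[0,0,-0.32,0],[0,0,-0.39,0],[0,0,-0.45,0],[0,0,-0.49,0],[0,0,-0.506,0]],
])

```text
time_s: 49.92
ee_pos: [529.1, 15.8, 354.9]
orientation: [0.001, 3.137, -0.001]
force: [0.8, 0.3, -0.0]
opening: 85.6
grasp_force: 0.0
```

>>> play_rows([
  [[-0.01,-0.04,0,0],[-0.02,-0.1,0,0],[-0.03,-0.17,0,0],[-0.04,-0.24,0,0],[-0.05,-0.31,0,0],[-0.055,-0.38,0,0],[-0.06,-0.45,0,0],[-0.06,-0.52,0,0],[-0.06,-0.59,0,0],[-0.06,-0.66,0,0]],
])

```text
time_s: 50.75
ee_pos: [542.8, -150.6, 350.4]
orientation: [-0.001, -3.139, -0.001]
force: [0.6, -0.1, 0.4]
opening: 85.4
grasp_force: 0.0
```

>>> play_rows([
  [[-0.01,-0.08,0,0],[-0.02,-0.16,0,0],[-0.03,-0.24,0,0],[-0.04,-0.32,0,0],[-0.05,-0.4,0,0],[-0.06,-0.48,0,0],[-0.066,-0.55,0,0],[-0.066,-0.6,0,0],[-0.066,-0.635,0,0],[-0.066,-0.644,0,0]],
])

```text
time_s: 51.58
ee_pos: [559.4, -311.7, 351.4]
orientation: [-0.003, -3.141, -0.0]
force: [-0.8, 0.1, 0.1]
opening: 85.6
grasp_force: 0.0
```

>>> play_rows([
  [[0,0,0.03,0],[0,0,0.09,0],[0,0,0.16,0],[0,0,0.23,0],[0,0,0.3,0],[0,0,0.36,0],[0,0,0.41,0],[0,0,0.45,0],[0,0,0.47,0],[0,0,0.478,0]],
])

```text
time_s: 52.42
ee_pos: [559.6, -309.6, 231.4]
orientation: [-0.0, -3.14, -0.002]
force: [0.2, 0.4, 0.1]
opening: 85.5
grasp_force: 0.0
```

>>> play_rows([
  [[0,0,0,0],[0,0,0,0],[0,0,0,0],[0,0,0,0],[0,0,0,0],[0,0,0,0],[0,0,0,0],[0,0,0,0],[0,0,0,0],[0,0,0,0]],
], fingers=-1)

```text
time_s: 53.25
ee_pos: [560.2, -310.6, 233.7]
orientation: [0.001, 3.14, -0.002]
force: [-0.1, -0.1, 4.8]
opening: 34.8
grasp_force: 59.9
```

>>> play_rows([
  [[0,0,-0.01,0],[0,0,-0.04,0],[0,0,-0.1,0],[0,0,-0.17,0],[0,0,-0.25,0],[0,0,-0.33,0],[0,0,-0.42,0],[0,0,-0.5,0],[0,0,-0.57,0],[0,0,-0.61,0]],
])

```text
time_s: 54.08
ee_pos: [559.9, -310.1, 387.3]
orientation: [0.0, 3.14, -0.002]
force: [0.1, 0.5, -1.0]
opening: 34.8
grasp_force: 59.8
```

>>> play_rows([
  [[0,0.02,0,0],[-0.01,0.06,0,0],[-0.02,0.11,0,0],[-0.02,0.17,0,0],[-0.03,0.23,0,0],[-0.03,0.29,0,0],[-0.04,0.35,0,0],[-0.04,0.41,0,0],[-0.05,0.48,0,0],[-0.05,0.54,0,0]],
])

```text
time_s: 54.92
ee_pos: [572.5, -173.1, 385.1]
orientation: [-0.001, 3.141, 0.0]
force: [-0.2, -0.6, -2.1]
opening: 34.4
grasp_force: 59.9
```

>>> play_rows([
  [[0,0.07,0,0],[-0.01,0.14,0,0],[-0.02,0.21,0,0],[-0.03,0.28,0,0],[-0.035,0.35,0,0],[-0.042,0.41,0,0],[-0.042,0.46,0,0],[-0.042,0.5,0,0],[-0.042,0.5228,0,0],[-0.042,0.5228,0,0]],
])

```text
time_s: 55.75
ee_pos: [582.7, -43.2, 385.0]
orientation: [0.002, -3.142, -0.0]
force: [-1.0, -0.2, -0.9]
opening: 34.6
grasp_force: 59.9
```

>>> play_rows([
  [[0,0,0.03,0],[0,0,0.09,0],[0,0,0.17,0],[0,0,0.25,0],[0,0,0.33,0],[0,0,0.4,0],[0,0,0.46,0],[0,0,0.51,0],[0,0,0.54,0],[0,0,0.56,0]],
])

```text
time_s: 56.58
ee_pos: [582.5, -45.0, 243.6]
orientation: [-0.002, -3.14, -0.0]
force: [-0.1, 0.2, -2.2]
opening: 34.5
grasp_force: 59.9
```

>>> play_rows([
  [[0,0,0.006,0],[0,0,0.012,0],[0,0,0.017,0],[0,0,0.022,0],[0,0,0.026,0],[0,0,0.03,0],[0,0,0.034,0],[0,0,0.036,0],[0,0,0.038,0],[0,0,0.038,0]],
])

```text
time_s: 57.42
ee_pos: [583.2, -44.5, 236.7]
orientation: [0.001, 3.141, -0.0]
force: [-1.1, -0.2, 4.5]
opening: 34.8
grasp_force: 60.6
```

>>> play_rows([
  [[0,0,0,0],[0,0,0,0],[0,0,0,0],[0,0,0,0],[0,0,0,0],[0,0,0,0],[0,0,0,0],[0,0,0,0],[0,0,0,0],[0,0,0,0]],
], fingers=1)

```text
time_s: 58.25
ee_pos: [582.9, -44.5, 235.4]
orientation: [-0.001, -3.142, 0.0]
force: [-0.7, -0.2, 0.1]
opening: 85.8
grasp_force: 0.0
```

>>> play_rows([
  [[0,0,-0.02,0],[0,0,-0.06,0],[0,0,-0.11,0],[0,0,-0.17,0],[0,0,-0.24,0],[0,0,-0.31,0],[0,0,-0.38,0],[0,0,-0.43,0],[0,0,-0.47,0],[0,0,-0.48,0]],
])

```text
time_s: 59.08
ee_pos: [583.5, -44.6, 358.6]
orientation: [0.001, 3.137, -0.002]
force: [0.9, -0.0, 0.7]
opening: 85.2
grasp_force: 0.0
```

>>> play_rows([
  [[0.01,-0.04,0,0],[0.02,-0.11,0,0],[0.03,-0.19,0,0],[0.045,-0.28,0,0],[0.06,-0.37,0,0],[0.07,-0.45,0,0],[0.08,-0.53,0,0],[0.09,-0.58,0,0],[0.092,-0.6028,0,0],[0.092,-0.6028,0,0]],
])

```text
time_s: 59.92
ee_pos: [559.3, -196.4, 354.5]
orientation: [-0.004, -3.14, -0.001]
force: [-0.3, 0.2, -0.9]
opening: 85.6
grasp_force: 0.0
```

>>> play_rows([
  [[0,0,0.02,0],[0,0,0.07,0],[0,0,0.14,0],[0,0,0.22,0],[0,0,0.3,0],[0,0,0.38,0],[0,0,0.45,0],[0,0,0.5,0],[0,0,0.525,0],[0,0,0.532,0]],
])

```text
time_s: 60.75
ee_pos: [559.2, -194.1, 220.5]
orientation: [0.001, -3.139, -0.003]
force: [-0.8, -0.1, -0.6]
opening: 85.5
grasp_force: 0.0
```

>>> play_rows([
  [[0,0,0,0],[0,0,0,0],[0,0,0,0],[0,0,0,0],[0,0,0,0],[0,0,0,0],[0,0,0,0],[0,0,0,0],[0,0,0,0],[0,0,0,0]],
], fingers=-1)

```text
time_s: 61.58
ee_pos: [560.7, -195.4, 224.2]
orientation: [0.001, 3.139, -0.002]
force: [0.3, 1.4, 5.9]
opening: 44.1
grasp_force: 61.9
```

>>> play_rows([
  [[0,0,-0.01,0],[0,0,-0.04,0],[0,0,-0.09,0],[0,0,-0.15,0],[0,0,-0.22,0],[0,0,-0.3,0],[0,0,-0.38,0],[0,0,-0.45,0],[0,0,-0.5,0],[0,0,-0.52,0]],
])

```text
time_s: 62.42
ee_pos: [560.3, -195.5, 355.7]
orientation: [0.001, 3.137, -0.004]
force: [0.7, -0.1, -1.8]
opening: 44.0
grasp_force: 61.4
```

>>> play_rows([
  [[0,0.02,0,0],[-0.01,0.06,0,0],[-0.02,0.11,0,0],[-0.02,0.17,0,0],[-0.03,0.23,0,0],[-0.03,0.29,0,0],[-0.04,0.35,0,0],[-0.04,0.41,0,0],[-0.05,0.48,0,0],[-0.05,0.54,0,0]],
])

```text
time_s: 63.25
ee_pos: [572.2, -57.8, 352.0]
orientation: [0.001, -3.141, -0.001]
force: [0.7, -0.0, -1.5]
opening: 44.5
grasp_force: 61.4
```

>>> play_rows([
  [[-0.01,0.07,0,0],[-0.02,0.14,0,0],[-0.03,0.21,0,0],[-0.04,0.28,0,0],[-0.05,0.35,0,0],[-0.06,0.41,0,0],[-0.06,0.46,0,0],[-0.06,0.5,0,0],[-0.06,0.52,0,0],[-0.06,0.52,0,0]],
])

```text
time_s: 64.08
ee_pos: [587.1, 71.1, 352.2]
orientation: [0.002, -3.141, -0.0]
force: [0.3, -0.3, -2.4]
opening: 44.5
grasp_force: 61.4
```

>>> play_rows([
  [[0,0,0.03,0],[0,0,0.08,0],[0,0,0.14,0],[0,0,0.2,0],[0,0,0.27,0],[0,0,0.33,0],[0,0,0.38,0],[0,0,0.42,0],[0,0,0.45,0],[0,0,0.47,0]],
])

```text
time_s: 64.92
ee_pos: [587.2, 69.5, 233.7]
orientation: [-0.002, -3.14, 0.0]
force: [-0.0, -0.4, -2.2]
opening: 44.3
grasp_force: 61.4
```

>>> play_rows([
  [[0,0,0.006,0],[0,0,0.012,0],[0,0,0.017,0],[0,0,0.022,0],[0,0,0.026,0],[0,0,0.03,0],[0,0,0.034,0],[0,0,0.036,0],[0,0,0.038,0],[0,0,0.038,0]],
])

```text
time_s: 65.75
ee_pos: [587.9, 69.9, 227.3]
orientation: [0.0, 3.14, -0.0]
force: [-3.2, -0.3, 7.6]
opening: 43.9
grasp_force: 62.3
```

>>> play_rows([
  [[0,0,0,0],[0,0,0,0],[0,0,0,0],[0,0,0,0],[0,0,0,0],[0,0,0,0],[0,0,0,0],[0,0,0,0],[0,0,0,0],[0,0,0,0]],
], fingers=1)

```text
time_s: 66.58
ee_pos: [587.4, 69.8, 225.4]
orientation: [-0.001, -3.142, 0.0]
force: [0.4, 0.0, 0.4]
opening: 85.5
grasp_force: 0.0
```

>>> play_rows([
  [[0,0,-0.02,0],[0,0,-0.07,0],[0,0,-0.14,0],[0,0,-0.22,0],[0,0,-0.31,0],[0,0,-0.4,0],[0,0,-0.5,0],[0,0,-0.59,0],[0,0,-0.66,0],[0,0,-0.7,0]],
])

```text
time_s: 67.42
ee_pos: [587.9, 69.9, 405.1]
orientation: [0.001, 3.135, -0.0]
force: [0.7, -0.2, 0.4]
opening: 85.4
grasp_force: 0.0
```

>>> play_rows([
  [[0.05,-0.03,0,0],[0.11,-0.08,0,0],[0.18,-0.13,0,0],[0.25,-0.18,0,0],[0.31,-0.22,0,0],[0.35,-0.24,0,0],[0.35,-0.24,0,0],[0.35,-0.24,0,0],[0.35,-0.24,0,0],[0.35,-0.24,0,0]],
])

```text
time_s: 68.25
ee_pos: [500.6, 10.3, 400.6]
orientation: [-0.0, 3.141, 0.0]
force: [0.7, -0.3, 0.4]
opening: 85.5
grasp_force: 0.0
```

Run:
```python
from h import *
import pickle
o=observe(); print(o["ee_pos"],o["time_s"])
ci=camera_info("wrist"); a=camera("wrist"); pickle.dump(ci,open("w8.pkl","wb")); cv2.imwrite("pics/w8f.png",a)
cv2.imwrite("pics/w8.png",cv2.resize(a[130:300,230:560],(792,408),interpolation=cv2.INTER_CUBIC))
```

```text
[500.59370881  10.26242915 400.64112009] 68.25
```

View pics/w8.png

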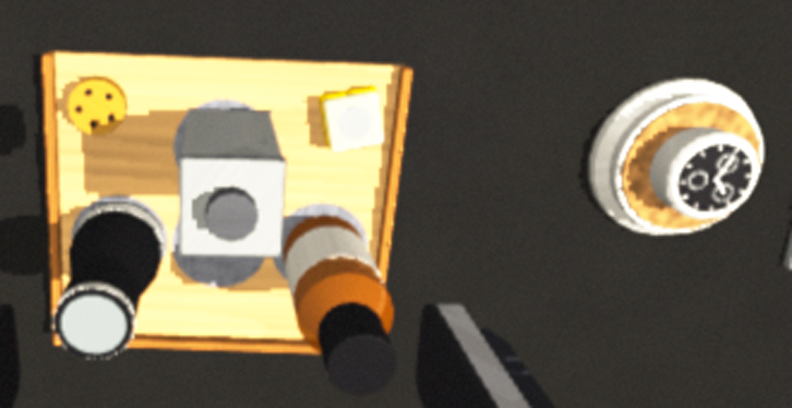

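All three are back upright on their spots, with the tin cap at (230,213), the loupe top at (95,324) and the bottle cap at (360,362). The movement is centred on the pedestal, and the keeper and anvil have not moved.

```bash
python3 -c "
from plant import *
print(job_done())"
```

```text
the job is handed in; nothing more can be done
None
```

I handed the job in at about 68 s: the movement is dial up and centred on the pedestal, and the bottle, tin and loupe stand upright back on their original rack spots; the hand-in returned no verdict.

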